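# Lay out belt pulleys by size for a drive assembly

## Task

Lay the four loose aluminium belt pulleys out for assembly on the black pads of the grey strip, one to a pad, in order of size: the smallest on the pad next to the upright steel stop, each further one larger, the largest at the other end. Set each one upright, flat and centred on its pad, to within a centimetre.

Things in the scene. Friction and masses are not known exactly. Their poses are not given: they have to be found in the camera images.
- pulley_26: The smallest of four loose aluminium toothed-belt pulleys, standing upright on the bench: a plain-metal toothed drum 26 mm in diameter (both rims are that wide) and 28 mm high, with a central hub 13 mm in diameter rising to 34 mm in total and a black bore. Gripped across the rims. Origin: centre of its underside; z up its axis.
- pulley_36: The second smallest of four loose aluminium toothed-belt pulleys, standing upright on the bench: a plain-metal toothed drum 36 mm in diameter (both rims are that wide) and 28 mm high, with a central hub 18 mm in diameter rising to 34 mm in total and a black bore. Gripped across the rims. Origin: centre of its underside; z up its axis.
- pulley_46: The second largest of four loose aluminium toothed-belt pulleys, standing upright on the bench: a plain-metal toothed drum 46 mm in diameter (both rims are that wide) and 28 mm high, with a central hub 23 mm in diameter rising to 34 mm in total and a black bore. Gripped across the rims. Origin: centre of its underside; z up its axis.
- pulley_56: The largest of four loose aluminium toothed-belt pulleys, standing upright on the bench: a plain-metal toothed drum 56 mm in diameter (both rims are that wide) and 28 mm high, with a central hub 28 mm in diameter rising to 34 mm in total and a black bore. Gripped across the rims. Origin: centre of its underside; z up its axis.
- pad_0: One of four equal black round rubber pads, 62 mm in diameter and 3 mm thick, in a row along the grey strip, about 85 mm apart (74 to 96 mm); fixed. Number 0 counting along the strip's +y. Origin: centre of its underside, which lies on the strip's top; its upper face is 3 mm higher (11 mm above the bench).
- pad_1: One of four equal black round rubber pads, 62 mm in diameter and 3 mm thick, in a row along the grey strip, about 85 mm apart (74 to 96 mm); fixed. Number 1 counting along the strip's +y. Origin: centre of its underside, which lies on the strip's top; its upper face is 3 mm higher (11 mm above the bench).
- pad_2: One of four equal black round rubber pads, 62 mm in diameter and 3 mm thick, in a row along the grey strip, about 85 mm apart (74 to 96 mm); fixed. Number 2 counting along the strip's +y. Origin: centre of its underside, which lies on the strip's top; its upper face is 3 mm higher (11 mm above the bench).
- pad_3: One of four equal black round rubber pads, 62 mm in diameter and 3 mm thick, in a row along the grey strip, about 85 mm apart (74 to 96 mm); fixed. Number 3 counting along the strip's +y. Origin: centre of its underside, which lies on the strip's top; its upper face is 3 mm higher (11 mm above the bench).
- strip: The flat grey painted layout strip on the bench, 80 x 440 x 8 mm, fixed; the pads and the stop stand on it. Origin: centre of its underside, on the bench; y runs along its length, x across, z up.
- stop: The steel end stop: an upright plate 60 mm wide across the strip, 8 mm thick and 40 mm high on a foot 26 mm long, fixed on the strip's top at one of its two ends, some 65 to 80 mm from the centre of the nearest pad (the other end has only a low black screw head 10 mm high). Origin: centre of its underside, on the strip's top.
Not all that is in view belongs to the job. Leave any yellow look-alike of the pulley_46 alone.

How it is judged (in metres and radians):
At the end, for the whole second after the job is handed in: Each pulley stands upright (within 0.08 rad), at rest and flat on its own pad (underside 1 to 6 mm above the strip's top), its centre within 12 mm of the pad's centre, in the order 26, 36, 46, 56 mm counting from the pad next to the steel stop (angle between each of pulley_26, pulley_36, pulley_46, pulley_56's own z axis and vertical below 0.08 rad and linear speed of each of pulley_26, pulley_36, pulley_46, pulley_56 below 0.02 m/s and angular speed of each of pulley_26, pulley_36, pulley_46, pulley_56 below 0.2 rad/s and ((horizontal distance between stop and pad_0 below 0.12 m and horizontal distance between pulley_26 and pad_0 below 0.012 m and z of pulley_26 in the frame of pad_0 between 0.001 and 0.006 m and horizontal distance between pulley_36 and pad_1 below 0.012 m and z of pulley_36 in the frame of pad_1 between 0.001 and 0.006 m and horizontal distance between pulley_46 and pad_2 below 0.012 m and z of pulley_46 in the frame of pad_2 between 0.001 and 0.006 m and horizontal distance between pulley_56 and pad_3 below 0.012 m and z of pulley_56 in the frame of pad_3 between 0.001 and 0.006 m) or (horizontal distance between stop and pad_3 below 0.12 m and horizontal distance between pulley_26 and pad_3 below 0.012 m and z of pulley_26 in the frame of pad_3 between 0.001 and 0.006 m and horizontal distance between pulley_36 and pad_2 below 0.012 m and z of pulley_36 in the frame of pad_2 between 0.001 and 0.006 m and horizontal distance between pulley_46 and pad_1 below 0.012 m and z of pulley_46 in the frame of pad_1 between 0.001 and 0.006 m and horizontal distance between pulley_56 and pad_0 below 0.012 m and z of pulley_56 in the frame of pad_0 between 0.001 and 0.006 m))); the robot touches nothing.
It also fails if it takes over 90 s, if anything falls off the work surface, if the arm or the gripper's body presses on something with over 40 N, if the wrist force passes 120 N, or if a joint passes its speed limit or range.

## Robot

A 6-joint arm with a two-finger parallel gripper is mounted at the origin on the work surface. World frame = base frame: x ahead of the robot, y to its left, z up, the work surface at z = 0. Lengths are in m, angles in degrees, forces in N, time in s.
With the tool pointing down it reaches from about 0.325 to 0.85 m from the base axis. Payload 15.5 kg.
Tool frame: the origin (TCP) lies midway between the tips of the shut fingers; the grasp point (between the pads) lies 19 mm behind it; y points along the fingers, x is the direction in which the jaws open and shut, and the axes are right-handed (so a half turn about y gives the same grasp; the last joint's range is limited). The gripper opens to 91 mm and grips with 3 to 60 N. Pads are 32 mm wide; open, the fingers measure 118 mm over their backs; the gripper's body (76 mm by 178 mm) begins 60 mm behind the grasp point.
Start: joints at [-76.289, 28.281, 77.091, -0, 74.628, -5.472], TCP at [0.205, -0.59, 0.214] pointing down, gripper open.
Joint ranges: [-166.48, 166.48], [-47.26, 123.95], [12.59, 153.08], [-70.14, 250.14], [6.76, 159.57], [-176.63, 176.63]. Speed limits (degrees/s): [108.29, 108.29, 147.25, 172.46, 172.46, 172.46].

## Interface

Orientations are given as a 3x3 rotation matrix whose columns are the frame's x, y, z axes.
In Python, from bench import ctrl gives the robot as it stands. The module is installed in compiled form; this text tells all that it offers. Calls block until the motion is done:
- ctrl.goto(position, orientation): joint-space move of the TCP to a pose.
- ctrl.move_l(position, vel=0.15, ori=None, contact_N=None): straight line of the TCP; ori=None keeps the orientation; vel is the mean speed in m/s. With contact_N (N) it stops when the force on the tool has changed by that much, and returns True; else False.
- ctrl.movej(angles): joint-space move.
- ctrl.command_gripper(opening): opening from 0.0 (shut) to 1.0 (fully open); the grip force is fixed at half the most; returns when the fingers have stopped.
- ctrl.sleep(seconds).
- ctrl.ik(position, orientation): joint angles nearest the present ones, or None.
- ctrl.read_camera(name): name is "scene" or "top"; returns the picture (400x640x3 uint8, blue, green, red); there is no depth.
- ctrl.camera_params(name): a dict with "fx", "fy", "cx", "cy" (pixels), "pose" (4x4, takes a point from camera to world coordinates). Camera axes: x right, y up, looking along -z (the intrinsics and any distortion apply to the point x, -y, -z); pixel columns grow to the right and rows downward; lengths in m; the calibration is good to about 2 mm. A picture is of the moment at which its call begins. camera_params takes no time and is no camera call.
A pose or a line that the arm cannot do raises ctrl.MotionError and nothing moves.
- ctrl.sign_off(): hands the job in, once; it reports no verdict.
Readings, each from a call of its own:
- ctrl.current_t(): time.
- ctrl.current_q(): joint angles.
- ctrl.current_dq(): joint speeds.
- ctrl.current_effort(): joint torques, N m.
- ctrl.current_tool_pos(): TCP position.
- ctrl.current_eef_rot(): TCP orientation.
- ctrl.current_contact_force(): force on the tool from outside, world axes, zero at the start.
- ctrl.current_wrist_torque(): the same for the moment, N m.
- ctrl.current_grip_width(): opening from 0.0 (shut) to 1.0 (fully open).
Only numpy, scipy, OpenCV 4.12 (cv2) and the standard library are available. Lean on these libraries where they do the work, as an engineer would, in place of code of your own. Each camera call takes 0.05 s, during which the arm holds its last target. There are 200 camera calls.

## Working session

There is one attempt and no reset: what is moved stays moved. The work goes in short steps, each a Python script; the robot and the scene stay as the last script left them, time stands still between calls to the robot, and variables do not carry over. Pictures are saved under pics/ and viewed, about 12 in all and at most 16, crops included, and the job is handed in when it is done.

```bash
mkdir -p pics
python3 - <<'E'
from bench import ctrl
import cv2
for n in("scene","top"):
    cv2.imwrite(f"pics/{n}0.png",ctrl.read_camera(n)); p=ctrl.camera_params(n); print(n,p)
print(ctrl.current_t(),ctrl.current_eef_rot())
E
```

```text
scene {'fx': 365.2921271891145, 'fy': 365.2921271891145, 'cx': 317.6121995552326, 'cy': 202.5529852220874, 'pose': array([[-0.22294628, -0.58737197,  0.7780033 ,  1.11833182],
       [ 0.97465013, -0.11894679,  0.18949613,  0.1505733 ],
       [-0.01876372,  0.80052847,  0.59900091,  0.47158744],
       [ 0.        ,  0.        ,  0.        ,  1.        ]])}
top {'fx': 513.4367462585527, 'fy': 513.4367462585527, 'cx': 323.39571620072024, 'cy': 203.71457473346896, 'pose': array([[-0.01834759,  0.99407889, -0.10710051,  0.43019945],
       [-0.99944793, -0.02120253, -0.02557896, -0.00443871],
       [-0.02769831,  0.10657207,  0.99391911,  1.07914471],
       [ 0.        ,  0.        ,  0.        ,  1.        ]])}
0.1 [[ 3.28557812e-01 -2.85635425e-04  9.44483818e-01]
 [-9.44483156e-01  1.12320562e-03  3.28557921e-01]
 [-1.15469732e-03 -9.99999328e-01  9.92601345e-05]]
```

View pics/top0.png

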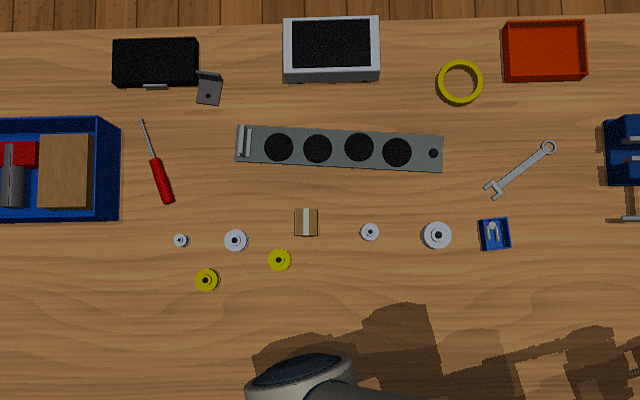

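View pics/scene0.png

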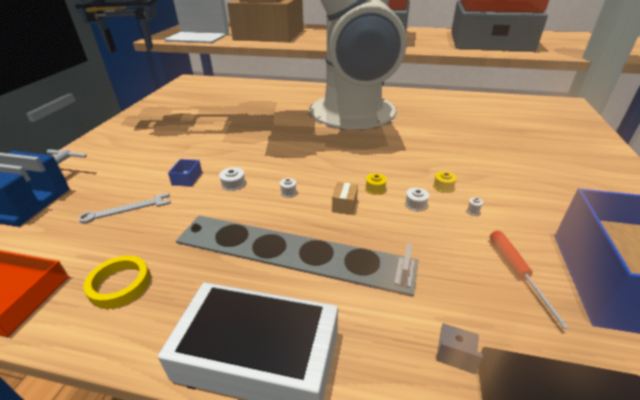

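The top view shows the stop at (245,143) and the pads at (279,147), (318,149), (359,147) and (397,152); the screw head is at (433,153), not a pad. The metal candidates are at (181,240), (235,240), (370,231) and (437,235). Look-alikes to avoid are the yellow ones at (207,280) and (279,260), and the wood block at (306,222). I'll measure by silhouette fitting and check the choice in one crop.

```bash
cat > vis.py <<'E'
import cv2, numpy as np
from scipy.optimize import minimize
from bench import ctrl
def proj(P,p):
    T=np.linalg.inv(p["pose"]); c=np.atleast_2d(P)@T[:3,:3].T+T[:3,3]
    return np.c_[p["cx"]+p["fx"]*c[:,0]/-c[:,2], p["cy"]-p["fy"]*c[:,1]/-c[:,2]]
def unproj(u,v,z,p):
    d=p["pose"][:3,:3]@np.array([(u-p["cx"])/p["fx"],-(v-p["cy"])/p["fy"],-1]); o=p["pose"][:3,3]
    return o+d*(z-o[2])/d[2]
A=np.linspace(0,2*np.pi,48)
def ring(x,y,z,r): return np.c_[x+r*np.cos(A),y+r*np.sin(A),0*A+z]
def sil(x,y,r,z0,p,S,o,n):
    pts=np.r_[ring(x,y,z0,r),ring(x,y,z0+.028,r),ring(x,y,z0+.034,r/2)]
    h=cv2.convexHull(((proj(pts,p)-o+.5)*S-.5).astype(np.float32))
    m=np.zeros((n,n),np.uint8); cv2.fillConvexPoly(m,np.round(h*16).astype(np.int32),255,shift=4); return m>0
def crop(img,u,v,w=30,S=8):
    o=np.array([int(u)-w,int(v)-w]); c=img[o[1]:o[1]+2*w,o[0]:o[0]+2*w]
    return cv2.resize(c,None,fx=S,fy=S,interpolation=cv2.INTER_CUBIC),o
E
cat > m.py <<'E'
from vis import *
img=ctrl.read_camera("top"); p=ctrl.camera_params("top"); S=8; tiles=[]
for u,v in [(181,240),(370,231),(235,240),(437,235)]:
    c,o=crop(img,u,v); hsv=cv2.cvtColor(c,cv2.COLOR_BGR2HSV)
    m=((hsv[...,1]<70)&(hsv[...,2]>50)).astype(np.uint8)
    n,l,st,ce=cv2.connectedComponentsWithStats(m); k=l[240-40:240+40,240-40:240+40]; k=np.bincount(k[k>0]).argmax()
    ct=max(cv2.findContours((l==k).astype(np.uint8),0,2)[0],key=cv2.contourArea); M=np.zeros_like(m); cv2.fillPoly(M,[ct],1); M=M>0
    w=unproj(u,v,.028,p); best=None
    for R in (.013,.018,.023,.028):
        f=lambda q:-(lambda s:(s&M).sum()/(s|M).sum())(sil(q[0],q[1],R,0,p,S,o,480))
        r=minimize(f,w[:2],method="Nelder-Mead",options=dict(initial_simplex=w[:2]+np.array([[0,0],[.006,0],[0,.006]]),xatol=1e-4))
        if best is None or r.fun<best[0]: best=(r.fun,R,r.x)
    print(u,v,best)
    d=c.copy(); 
    cv2.drawContours(d,[ct],-1,(0,255,0),1)
    for z in(0,.028): cv2.polylines(d,[np.int32((proj(ring(*best[2],z,best[1]),p)-o+.5)*S)],True,(0,0,255),1)
    tiles.append(cv2.resize(d,(300,300)))
g=cv2.cvtColor(img,6); st=[]
for u,v in [(279,147),(318,149),(359,147),(397,152)]:
    c,o=crop(g,u,v); m=(c<55).astype(np.uint8)
    n,l,s,ce=cv2.connectedComponentsWithStats(m); k=l[240,240]
    q=(ce[k]+.5)/S-.5+o; w=unproj(*q,.011,p); print("pad",q,w,"d",2*np.sqrt(s[k,4]/np.pi)/S/p["fx"]*1.075); st.append(w)
print("gaps",np.linalg.norm(np.diff(st,axis=0),axis=1))
print("stop foot",unproj(245,143,.01,p))
cv2.imwrite("pics/crops.png",np.vstack([np.hstack(tiles[:2]),np.hstack(tiles[2:])]))
cv2.imwrite("pics/strip.png",cv2.resize(img[110:185,225:455],None,fx=3.4,fy=3.4))
E
python3 m.py
```

```text
181 240 (np.float64(-0.8942996022978348), 0.013, array([0.4754542, 0.320783 ]))
370 231 (np.float64(-0.9789076768986037), 0.018, array([ 0.48481325, -0.07117719]))
235 240 (np.float64(-0.9839470217044588), 0.023, array([0.47254915, 0.20623316]))
437 235 (np.float64(-0.9837853080791465), 0.028, array([ 0.4753637 , -0.20834714]))
pad [278.2563823  146.72786352] [0.66903238 0.1166892  0.011     ] d 0.06119594786999943
pad [317.15472444 148.27275419] [0.66367897 0.03410522 0.011     ] d 0.061279260501600825
pad [358.60494921 146.67765089] [ 0.66497151 -0.05362881  0.011     ] d 0.06166939296574657
pad [396.44574173 151.90226384] [ 0.65181884 -0.13294722  0.011     ] d 0.06183815609729859
gaps [0.08275731 0.08774355 0.08040152]
stop foot [0.67908224 0.18778832 0.01      ]
```

View pics/crops.png

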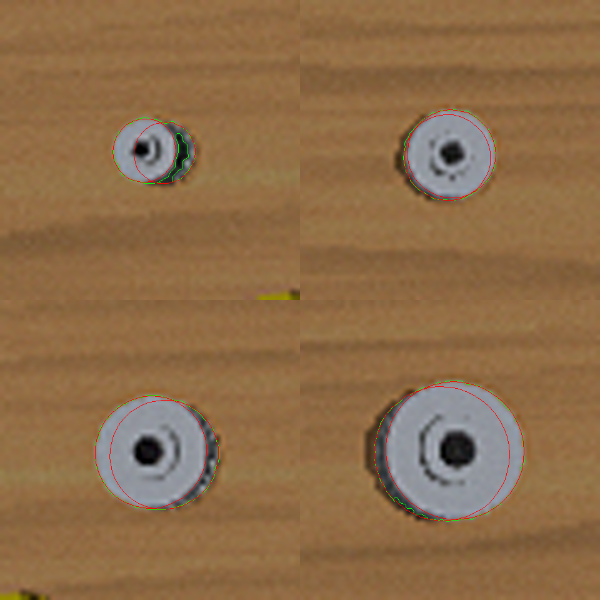

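View pics/strip.png

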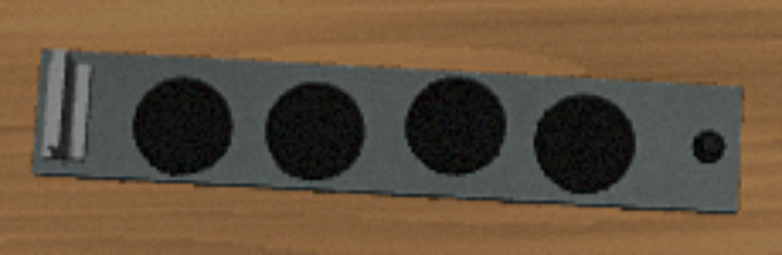

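Sizes, pad diameters and gaps all match the description. Now pick with the jaws along world x, starting with pulley_36, which has the most space around it.

```bash
cat > pp.py <<'E'
import numpy as np
from bench import ctrl
PU={26:(.4755,.3208),36:(.4848,-.0712),46:(.4725,.2062),56:(.4754,-.2083)}
PAD={26:(.6690,.1167),36:(.6637,.0341),46:(.6650,-.0536),56:(.6518,-.1329)}
Rs=[np.array([[s,0,0],[0,0,s],[0,-1,0]],float) for s in(1,-1)]
def pick_R(pts):
    ok=[]
    for R in Rs:
        q=[ctrl.ik([*p,h],R) for p in pts for h in(.006,.13)]
        if all(x is not None for x in q): ok.append((abs(q[0][5]-ctrl.current_q()[5]),R))
    return min(ok,key=lambda t:t[0])[1]
def run(d,src=None,dst=None):
    a=src or PU[d]; b=dst or PAD[d]; R=pick_R([a,b]); op=min(1,(d+26)/91); zg=.006
    ctrl.goto([*a,.10],R); ctrl.command_gripper(op)
    ctrl.move_l([*a,zg],vel=.12); print("down F",np.round(ctrl.current_contact_force(),1))
    ctrl.command_gripper(0); w=ctrl.current_grip_width()*91; print(d,"width",round(w,1))
    if abs(w-d)>3: print("BAD GRIP"); return False
    ctrl.move_l([*a,.08],vel=.15); print("lifted w",round(ctrl.current_grip_width()*91,1))
    ctrl.goto([*b,.08],R)
    c=ctrl.move_l([*b,zg+.0112],vel=.06,contact_N=15); print("z",ctrl.current_tool_pos(),c)
    ctrl.command_gripper(op); ctrl.move_l([*b,.10],vel=.15); print("t",ctrl.current_t()); return True
E
python3 - <<'E'
from pp import *
for d in PU:
  for R in Rs: print(d,[None if (q:=ctrl.ik([*p,.006],R)) is None else np.round(q,0)[[0,5]] for p in(PU[d],PAD[d])])
print(run(36))
import cv2; 
cv2.imwrite("pics/a_top.png",ctrl.read_camera("top"));
E
```

```text
26 [array([28., 28.]), array([5., 5.])]
26 [array([  28., -152.]), array([   5., -175.])]
36 [array([-15., -15.]), array([-2., -2.])]
36 [array([-15., 165.]), None]
46 [array([17., 17.]), array([-10., -10.])]
46 [array([  17., -163.]), array([-10., 170.])]
56 [array([-30., -30.]), array([-17., -17.])]
56 [array([-30., 150.]), array([-17., 163.])]
down F [ 0.2  0.4 -0. ]
36 width 35.2
lifted w 35.1
z [0.66329276 0.03414748 0.01726789] True
t 8.1917
True
```

View pics/a_top.png

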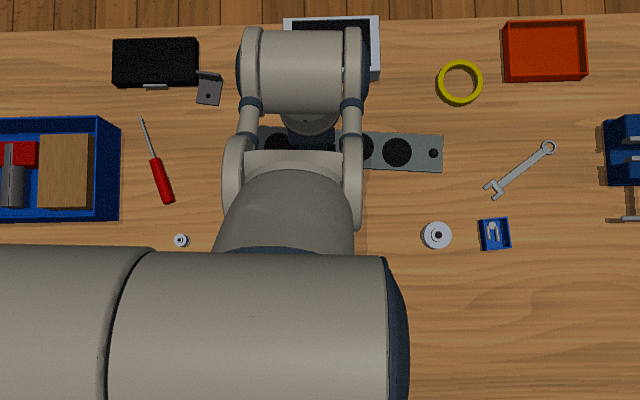

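The arm hides the pad at (318,149), but the grip width (35.1 mm) and the contact height look right. Next is pulley_56, then I'll check both from the pulley_26 side.

Run:
```python
from pp import *
print(run(56))
ctrl.goto([*PU[26],.10],Rs[0])
import cv2; im=ctrl.read_camera("top"); s=ctrl.read_camera("scene")
cv2.imwrite("pics/b.png",np.vstack([cv2.resize(im[110:190,225:455],(640,223)),cv2.resize(s[150:300,150:450],(640,320))]))
```

```text
down F [ 0.6 -0.4 -0. ]
56 width 55.0
lifted w 55.3
z [ 0.65138039 -0.13273854  0.01728502] True
t 15.1417
True
```

View pics/b.png

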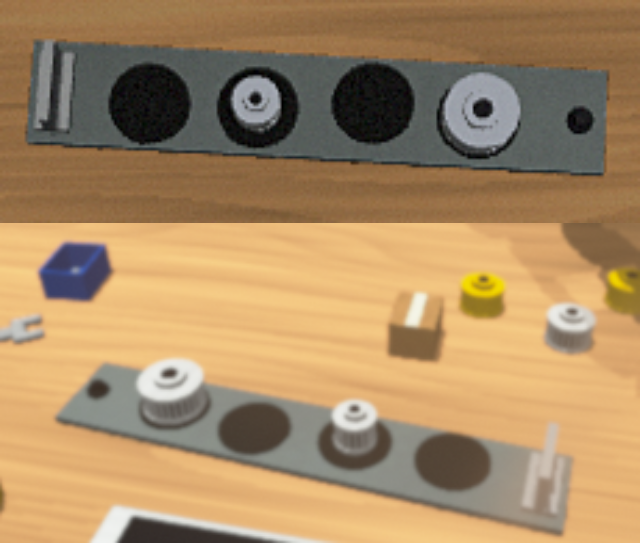

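Both pulleys stand upright and look centred on their pads (crop (256,100) and (482,108)), with the usual parallax towards the top edge. On to 26 and 46.

```bash
cat > chk.py <<'E'
from vis import *; from pp import PAD
img=ctrl.read_camera("top"); s=ctrl.read_camera("scene"); p=ctrl.camera_params("top"); S=8; D=[]
for d,(x,y) in PAD.items():
    u,v=proj([x,y,.045],p)[0]; c,o=crop(img,u,v); g=cv2.cvtColor(c,6)
    m=(g>135).astype(np.uint8); n,l,st,ce=cv2.connectedComponentsWithStats(m)
    k=1+st[1:,4].argmax(); ct=max(cv2.findContours((l==k).astype(np.uint8),0,2)[0],key=cv2.contourArea)
    (cx,cy),r=cv2.minEnclosingCircle(ct); w=unproj(*((np.array([cx,cy])+.5)/S-.5+o),.039,p)
    print(d,"top rim centre",w[:2].round(4),"err mm",((w[:2]-[x,y])*1e3).round(1),"dia",round(2*r/S/p["fx"]*1.04*1e3,1))
    for (a,z,R,col) in(((x,y),.039,d/2000,(0,0,255)),((x,y),.011,.031,(0,255,0))): cv2.polylines(img,[np.int32(proj(ring(*a,z,R),p)*16)],True,col,1,shift=4) if 0 else D.append((a,z,R,col))
big=cv2.resize(img[110:190,225:455],None,fx=3.4,fy=3.4)
for a,z,R,col in D: cv2.polylines(big,[np.int32((proj(ring(*a,z,R),p)-[225,110]+.5)*3.4)],True,col,1)
s2=cv2.resize(s[190:300,150:450],(big.shape[1],287))
cv2.imwrite("pics/c.png",np.vstack([big,s2]))
E
python3 - <<'E'
from pp import *
r=run(26) and run(46)
print(r)
ctrl.goto([.42,-.35,.25],Rs[0]); ctrl.sleep(.3); print(ctrl.current_t())
import chk
E
```

```text
down F [-0.5  0.3 -0.3]
26 width 25.1
lifted w 25.2
z [0.66860343 0.11660781 0.01729774] True
t 23.4167
down F [0.7 0.2 0.2]
46 width 45.1
lifted w 45.0
z [ 0.66458544 -0.0535906   0.01728188] True
t 30.4417
True
32.2667
26 top rim centre [0.6681 0.1151] err mm [-0.9 -1.6] dia 26.7
36 top rim centre [0.6636 0.0339] err mm [-0.1 -0.2] dia 35.1
46 top rim centre [ 0.6647 -0.0541] err mm [-0.3 -0.5] dia 44.8
56 top rim centre [ 0.651  -0.1325] err mm [-0.8  0.4] dia 55.4
```

View pics/c.png

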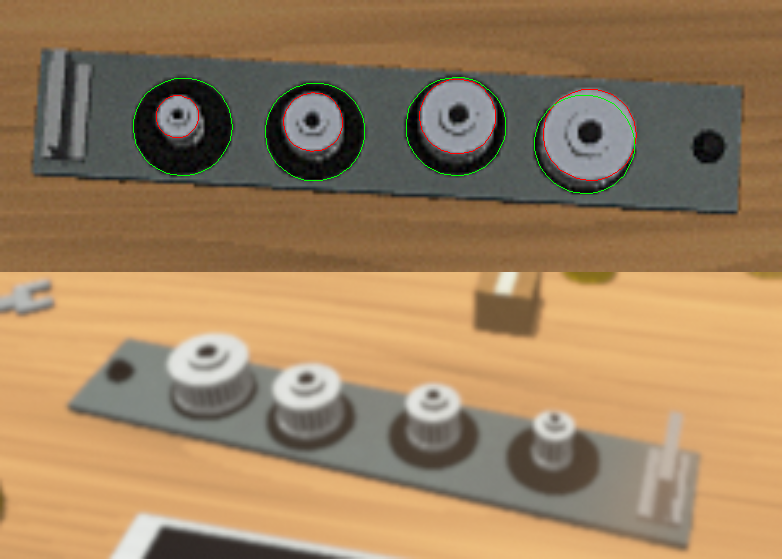

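The picture shows all four upright in order from the stop, with the drawn rim circles (red) lying on the rims at (178,116), (312,122), (458,116) and (589,134). Handing in.

```bash
python3 -c "
from bench import ctrl
ctrl.sign_off(); print(ctrl.current_t())"
```

```text
the job is handed in; nothing more can be done
the job is handed in; nothing more can be done
```

I placed the four aluminium pulleys on the pads in the order 26, 36, 46, 56 mm counting from the steel stop, and handed the job in at about 32 s on the robot's clock. The yellow look-alikes were left alone.

- **Grips:** each closed to within 1 mm of the pulley's diameter: 25.1, 35.2, 45.1 and 55.0 mm.
- **Placing:** all four touched down at the expected pad height.
- **Last camera check:** the rim centres were within 2 mm of the pad centres. pulley_26 was the worst at about 1.9 mm, and the others were within 1 mm.
- **Final state:** all four looked upright in both views, and the arm was clear of everything.

No check failed or disagreed. `sign_off` gives no verdict, so I don't have the judged result.

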